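# Set the leaf trimmer's stop dial four clicks on and lock it

## Task

On the grey leaf trimmer, push the big click dial round clockwise (seen from above) by exactly four clicks from where it stands, using a fingertip against the side of its black fin and without going past the fourth click. Then press the round metal lock plunger beside it fully down and let it spring back. Push and press only: do not pinch the fin, and leave everything else on the bench where it is.

Things in the scene. Friction and masses are not known exactly. Their poses are not given: they have to be found in the camera images.
- dial (a joint): dial angle, grows clockwise from above. It rests only at clicks, every 0.5236 rad (30 degrees), from -1.05 to 4.19; starts at rest at 0. Each click resists with up to 0.2 N m (5 N at 36 mm from the axis), most at its start; half way it gives way and snaps by itself to the next click, ahead of the finger. Stays where left. 12 white pips round it mark the clicks; at rest the fin points at one
- dial_axis (a point): point on the dial's vertical axis at the top face of its aluminium disc (disc radius 50 mm), 60 mm above the bench; fixed. Its z points up; the mounting angle of the dial differs each time, and at joint 0 the fin points along its minus y. The disc turns on a fixed round dark steel flange, 64 mm radius, 3 mm thick, lying on the deck, which carries the pips
- fin_tip (a point): middle of the top edge of the fin's outer end, 48 mm from the axis, 25 mm above the disc; turns with the dial. The fin is a black upright bar on the disc, 14 mm thick, 25 mm high, from a 24 mm wide, 27 mm high hub at the axis out to 48 mm on one side only, a pointer. Its direction at the start differs each time
- fin_push (a point): point on the flat side face of the fin that is to be pushed for clockwise turning: 36 mm from the axis, at half the fin's height, turns with the dial. Its x points outwards along the fin, its y out of the face (against the push), its z up. The opposite face lies 14 mm behind it; fingers pressing on both faces at once count as pinching
- lock (a joint): travel of the lock plunger in m, 0 up, 0.006 fully down; a spring takes 5 N when fully down and returns it
- lock_top (a point): centre of the top of the lock plunger, a flat aluminium disc of 18 mm radius standing 10 mm proud of a dark round housing 52 mm across, 143 mm to the right of the dial axis on the same grey housing; pressed straight down
- trimmer: fixed grey housing 150 x 250 mm, deck 45 mm above the bench, steel trough along its far (+x) edge rising to 54 mm; foot flange 180 x 270 mm. Origin under its centre on the bench. Dial axis at x -8, y +58 mm, plunger at x -15, y -85 mm. Within 75 mm of the dial's axis nothing else rises above its flange
- plug: loose brass plug, 24 mm diameter, 36 mm tall, standing on the deck between plunger, dial and trough; origin under its foot; leave alone
- pot: loose white cup, 68 mm diameter, 60 mm tall, on the bench at the trimmer's left end; leave alone
- chaveta: loose flat steel blade with rounded ends, 170 x 60 x 4 mm with a 10 mm high spine, on the bench at the trimmer's right end; leave alone
- mould: loose wooden mould with grooves, 220 x 110 x 42 mm, on the right of the bench; leave alone
- gauge: loose brass plate with four holes, 150 x 50 x 6 mm, on the left of the bench; leave alone
- mister: loose amber bottle, 60 mm diameter, 150 mm tall, far left of the bench; leave alone
- tin: loose steel tin, 50 mm diameter, 50 mm tall, on the bench at the trimmer's left end beyond the pot; leave alone

How it is judged:
By the outcome, as a careful person would: the job done as asked, in the order asked, and still so for the second after the job is handed in, with the robot touching nothing.
It also fails if it takes over 59 s, if anything falls off the work surface, if the arm or the gripper's body presses on something with over 40 N, if the wrist force passes 120 N, or if a joint passes its speed limit or range.

## Robot

A 6-joint arm with a two-finger parallel gripper is mounted at the origin on the work surface. World frame = base frame: x ahead of the robot, y to its left, z up, the work surface at z = 0. Lengths are in mm, angles in rad, forces in N, time in s.
With the tool pointing down it reaches from about 350 to 775 mm from the base axis. Payload 7.3 kg.
Tool frame: the origin (TCP) lies between the finger pads; the fingertips stand 25 mm ahead of it and the grasp point (between the pads) lies 6 mm ahead of it; z points along the fingers, y is the line along which they close (so a half turn about z gives the same grasp; the last joint's range is limited). The gripper opens to 92 mm and grips with 3 to 60 N. Pads are 19 mm wide; open, the fingers measure 130 mm over their backs; the gripper's body (75 mm by 190 mm) begins 47 mm behind the grasp point.
Start: joints at [1.089, 0.342, 1.524, -0, 1.275, -0.146], TCP at [172.985, 495.7, 251.741] pointing down, gripper open.
Joint ranges: [-2.53, 2.53], [-0.77, 2.02], [0.04, 2.7], [-1, 4.14], [0.28, 2.66], [-3.11, 3.11]. Speed limits (rad/s): [2.57, 2.57, 3.14, 3.14, 3.14, 3.14].

## Interface

Orientations are given as [roll, pitch, yaw] about the fixed x, y, z axes, in that order (R = Rz(yaw) Ry(pitch) Rx(roll)).
In Python, from plant import bot gives the robot as it stands.
- The arm moves only by the tool play_rows, never from a script. Its argument "commands" is a list of rows, each an object of numbers: "x", "y", "z": the shift along the tool's x, y, z in m; "twist": the turn about the tool's z in degrees. In form: [{"x": .., "y": .., "z": .., "twist": ..}, ...]. A call has exactly 8 rows; each row is the pose to reach, as a shift and turn from the pose commanded when the call began, along the tool's axes at that moment; what a row does not reach only later rows make up. A row lasts 1/10 s, in which the tool goes at most 50 mm and 8.59 degrees, less where a joint would pass 70% of its speed; a pose out of reach is approached as far as the arm can. A call with a gripper value outside its range is refused whole. "jaw" is the closure, from 0 (fully open) to 1 (shut), set as the call begins (left out, the last holds). The fingers move at their own pace and stop on an object; the grip force is fixed at half the most. Time passes only in rows, so rows that repeat a pose let the fingers close, or fill a call up. It gives the time, the measured TCP pose, the force, the opening and the grip force at its end, in the units of the state.
- bot.get_obs(): the state, without advancing time (a new reading comes with each control period).
- bot.capture(name): name is "scene" or "top"; returns a dict with "pixels" (384x512x3 uint8, red, green, blue), "fx", "fy", "cx", "cy" (pixels), "k1" (the pictures are not rectified: a ray, as slopes to the right and down, at radius r is drawn at 1 + k1 r^2 times it, then the intrinsics apply), "eye" and "rotation" of the camera in the world. Camera axes: x right, y down, z forward; pixel columns grow to the right and rows downward; lengths in mm; the calibration is good to about 2 mm. A picture is of the moment at which its call begins. There is no depth.
- bot.close_job(): hands the job in; it is judged then, once.
The state is a dict: "time": time; "joint_positions": joint angles; "dq": joint speeds; "tau": joint torques, N m; "tool_pos": TCP position; "tcp_rot": TCP orientation; "contact_force": force on the tool from outside, world axes, zero at the start; "moment": the same for the moment, N m; "grip_width": finger opening in mm; "finger_force": force on a finger pad.
Only numpy, scipy, OpenCV 4.12 (cv2) and the standard library are available. Lean on these libraries where they do the work, as an engineer would, in place of code of your own. Each camera call takes 0.05 s, during which the arm holds its last target. There are 200 camera calls.

## Working session

There is one attempt and no reset: what is moved stays moved. The work goes in short steps, Python scripts to look and compute and a tool call to move; the robot and the scene stay as the last step left them, time stands still between calls to the robot, and variables do not carry over. Pictures are saved under pics/ and viewed, at most 10 in all, crops included, and the job is handed in when it is done.

Besides the shell and the picture viewer there is one more tool, called after "Request:" by a JSON object that holds its "api" and its "payload", one argument or row to a line. play_rows: Moves the arm, as the interface text tells. Its arguments: {"type":"object","properties":{"commands":{"type":"array"},"jaw":{"type":"number"}},"required":["commands"]}

```bash
mkdir -p pics
cat > h.py <<'E'
import numpy as np, cv2
from plant import bot
def snap(n,f):
    c=bot.capture(n); cv2.imwrite(f,cv2.cvtColor(c["pixels"],cv2.COLOR_RGB2BGR)); return c
def cal(c):
    K=np.array([[c["fx"],0,c["cx"]],[0,c["fy"],c["cy"]],[0,0,1.]]); return K,np.array([c["k1"],0,0,0.,0]),np.array(c["rotation"]).reshape(3,3),np.array(c["eye"])
def onplane(c,uv,z):
    K,D,R,e=cal(c)
    # distortion model: drawn = ray*(1+k1 r^2), same as OpenCV
    p=cv2.undistortPoints(np.array(uv,float).reshape(-1,1,2),K,D)[:,0]
    d=np.c_[p,np.ones(len(p))]@R.T
    return e+d*((z-e[2])/d[:,2])[:,None]
def proj(c,P):
    K,D,R,e=cal(c)
    return cv2.projectPoints((np.atleast_2d(P)-e)@R,np.zeros(3),np.zeros(3),K,D)[0][:,0]
E
python3 - <<'E'
from h import *
for n in("top","scene"):
    c=snap(n,f"pics/{n}0.png"); print(n,c["eye"],c["fx"],c["k1"],np.round(c["rotation"],3).tolist())
o=bot.get_obs();print(o)
E
```

```text
top [ 370.20933439  -25.74170864 1343.86891743] 411.7042265501794 -0.13992521500230468 [-2.994, 0.01, -1.599]
scene [1391.35712383  458.02253209  885.28582757] 461.82334639882396 0.03792378490985893 [-2.28, -0.017, 2.103]
{'time': 0.1, 'joint_positions': array([ 1.08902780e+00,  3.42639417e-01,  1.52488590e+00, -1.60123309e-05,
        1.27536952e+00, -1.45993230e-01]), 'dq': array([ 7.21301999e-04,  3.26438578e-04, -1.86908136e-03,  5.94996923e-04,
        2.44974781e-03, -9.40601730e-05]), 'tau': array([ 6.81609545e-04, -4.32006204e+01, -2.44692367e+01,  7.18890270e-02,
        5.26478200e-02, -7.67601910e-05]), 'tool_pos': array([172.82492544, 495.41466127, 251.13392275]), 'tcp_rot': array([-3.14030210e+00, -1.74284867e-04,  2.80582191e+00]), 'contact_force': array([-0.08387612, -0.05022498,  1.16772115]), 'moment': array([-0.05744434,  0.04475066, -0.01527313]), 'finger_force': 0.0, 'grip_width': 91.67188066223021}
```

Rotation is rpy.

Run:
```python
s=open('h.py').read()
s=s.replace('np.array(c["rotation"]).reshape(3,3)','Rot.from_euler("xyz",c["rotation"]).as_matrix()').replace('import numpy as np, cv2','import numpy as np, cv2\nfrom scipy.spatial.transform import Rotation as Rot')
open('h.py','w').write(s)
```

```text
(no output)
```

View pics/top0.png

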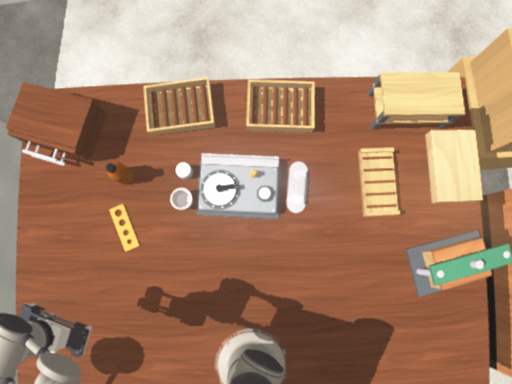

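View pics/scene0.png

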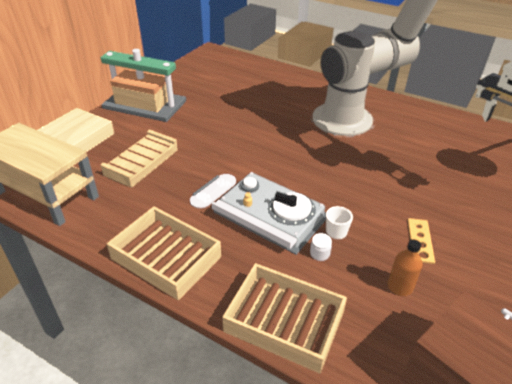

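The top picture shows the dial at about (219,188) with its fin pointing right, the plunger at (265,193) and the plug at (254,174). I'll zoom in on both views.

Run:
```python
from h import *
a=cv2.imread('pics/top0.png')[145:225,165:315]; b=cv2.imread('pics/scene0.png')[165:255,200:360]
a=cv2.resize(a,None,fx=5,fy=5,interpolation=cv2.INTER_CUBIC); b=cv2.resize(b,None,fx=5,fy=5,interpolation=cv2.INTER_CUBIC)
cv2.imwrite('pics/a.png',a);cv2.imwrite('pics/b.png',b)
```

```text
(no output)
```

View pics/a.png

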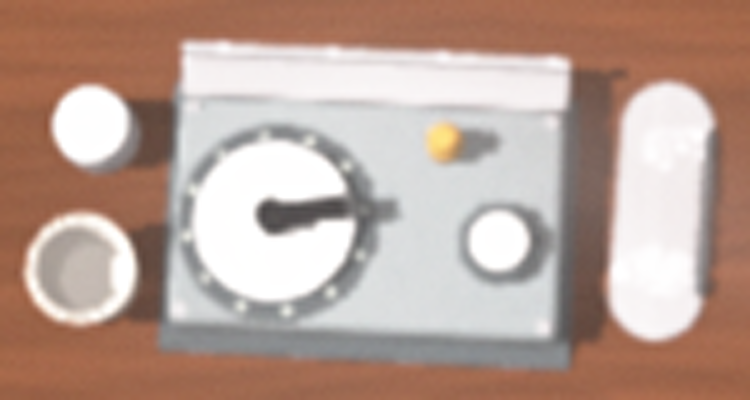

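View pics/b.png

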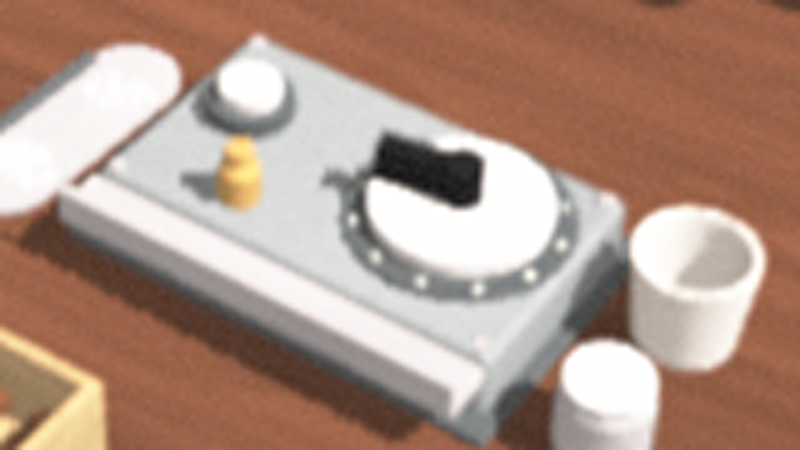

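The crops give, in zoomed pixels, the disc centre at about (274,220), the hub at (275,215), the fin tip at (350,211), the plunger at (499,241) and 10 readable pips. In the scene crop the plunger is at (252,86). Next I convert these to positions.

```bash
cat >> h.py <<'E'
def full(U,o): return (np.array(U,float)+.5)/5-.5+np.array(o)
def tri(c1,u1,c2,u2):
    A=[];b=[]
    for c,u in((c1,u1),(c2,u2)):
        e=np.array(c["eye"]); p=onplane(c,[u],0)[0]; d=(p-e)/np.linalg.norm(p-e)
        M=np.eye(3)-np.outer(d,d); A.append(M); b.append(M@e)
    return np.linalg.lstsq(np.vstack(A),np.hstack(b),rcond=None)[0]
E
python3 - <<'E'
from h import *
t=bot.capture("top");s=bot.capture("scene")
T=lambda *U: full(U,(165,145)); S=lambda *U: full(U,(200,165))
pip=onplane(t,T((265,135),(311,140),(346,164),(194,190),(186,236),(204,280),(240,306),(287,311),(331,292),(358,257)),48)[:,:2]
A=np.c_[2*pip,np.ones(len(pip))];x=np.linalg.lstsq(A,(pip**2).sum(1),rcond=None)[0];ctr=x[:2]
print("pips",ctr,np.sqrt(x[2]+ctr@ctr)); ang=np.degrees(np.arctan2(*(pip-ctr).T[::-1]));print(ang, ang%30)
print("disc top",onplane(t,T((274.5,220.5)),60))
ps=onplane(s,S((353,219),(376,257),(421,282),(478,290),(531,275),(562,244),(571,207)),48)[:,:2]
print("scene pip radii",np.linalg.norm(ps-ctr,axis=1)); a2=np.degrees(np.arctan2(*(ps-ctr).T[::-1]));print(a2%30)
A=np.c_[2*ps,np.ones(len(ps))];x=np.linalg.lstsq(A,(ps**2).sum(1),rcond=None)[0];print("scene ctr",x[:2])
print("hub",onplane(t,T((273,215)),87),"tip",onplane(t,T((350,210)),85))
print("tip scene",onplane(s,S((383,143)),85))
print("plunger tri",tri(t,T((499,241))[0],s,S((252,86))[0]),onplane(t,T((499,241)),63))
print("plug foot",onplane(s,S((238,203)),45), "top",onplane(t,T((441,140)),75))
E
```

```text
pips [560.47438883  84.9760973 ] 57.552974861685215
[   5.9123488   -24.12976003  -51.46336643   66.60187116   97.01742051
  127.62732653  156.02489358 -173.68865201 -142.924313   -114.49517304] [5.9123488  5.87023997 8.53663357 6.60187116 7.01742051 7.62732653
 6.02489358 6.31134799 7.075687   5.50482696]
disc top [[559.96036271  84.60821307  60.        ]]
scene pip radii [57.42452139 56.94966053 56.99138338 57.88407233 57.48790764 57.16828084
 60.28984709]
[5.5613365  7.13500444 6.80166661 6.69542371 7.31197882 7.43603398
 6.67145229]
scene ctr [558.86885992  84.83598008]
hub [[559.43322612  83.16075413  87.        ]] tip [[561.45602136  35.54530593  85.        ]]
tip scene [[569.5479776   41.36184518  85.        ]]
plunger tri [542.3527661  -56.3506589   62.43559162] [[542.36325604 -56.50108657  63.        ]]
plug foot [[612.36758408 -22.19211482  45.        ]] top [[605.64169935 -21.96233578  75.        ]]
```

```bash
cat >> h.py <<'E'
AX=np.array([560,84.8]); PHI0=-83.4
def pose(phi,gap,z,r=36,half=19):   # block of closed fingers behind the fin face at fin angle phi
    a=np.radians(phi); u=np.array([np.cos(a),np.sin(a)]); n=np.array([-u[1],u[0]])
    return np.r_[AX+r*u+(7+half+gap)*n,z],phi+180
def rel(targets):
    o=bot.get_obs(); R=Rot.from_euler("xyz",o["tcp_rot"]).as_matrix(); y0=np.degrees(np.arctan2(R[1,0],R[0,0]))
    print("t",round(o["time"],2),"tcp",np.round(o["tool_pos"],1),"yaw",round(y0,1),"F",np.round(o["contact_force"],1),"w",round(o["grip_width"],1))
    for p,y in targets:
        d=R.T@(np.array(p)-o["tool_pos"])/1000; print(np.round(d,4),"twist",round((y0-y+180)%360-180,1))
E
python3 -c "
from h import *
rel([pose(PHI0,14,200),pose(PHI0,14,93)])"
```

```text
t 0.2 tcp [172.9 495.5 251.3] yaw 160.8 F [1.  0.5 1.3] w 91.7
[-0.5525 -0.2751  0.0515] twist 64.2
[-0.5525 -0.275   0.1585] twist 64.2
```

Request:
{"api": "play_rows", "payload": {
  "commands": [
    {"x": -0.5525, "y": -0.275, "z": 0.05, "twist": 64.2},
    {"x": -0.5525, "y": -0.275, "z": 0.05, "twist": 64.2},
    {"x": -0.5525, "y": -0.275, "z": 0.05, "twist": 64.2},
    {"x": -0.5525, "y": -0.275, "z": 0.05, "twist": 64.2},
    {"x": -0.5525, "y": -0.275, "z": 0.05, "twist": 64.2},
    {"x": -0.5525, "y": -0.275, "z": 0.05, "twist": 64.2},
    {"x": -0.5525, "y": -0.275, "z": 0.05, "twist": 64.2},
    {"x": -0.5525, "y": -0.275, "z": 0.05, "twist": 64.2}
  ],
  "jaw": 1
}}

```text
time: 1.0
tool_pos: [452.5, 208.6, 219.3]
tcp_rot: [3.141, -0.0, 1.68]
contact_force: [0.6, 1.6, 0.1]
grip_width: 32.5
finger_force: 0.0
```

```bash
python3 -c "
from h import *
rel([pose(PHI0,14,200),pose(PHI0,14,93)])"
```

```text
t 1.0 tcp [452.5 208.6 219.3] yaw 96.3 F [0.6 1.6 0.1] w 32.5
[-0.1705  0.1335  0.0193] twist -0.3
[-0.1706  0.1335  0.1263] twist -0.3
```

Request:
{"api": "play_rows", "payload": {
  "commands": [
    {"x": -0.17, "y": 0.133, "z": 0.02, "twist": 0},
    {"x": -0.17, "y": 0.133, "z": 0.02, "twist": 0},
    {"x": -0.17, "y": 0.133, "z": 0.02, "twist": 0},
    {"x": -0.17, "y": 0.133, "z": 0.02, "twist": 0},
    {"x": -0.17, "y": 0.133, "z": 0.02, "twist": 0},
    {"x": -0.17, "y": 0.133, "z": 0.02, "twist": 0},
    {"x": -0.17, "y": 0.133, "z": 0.02, "twist": 0},
    {"x": -0.17, "y": 0.133, "z": 0.02, "twist": 0}
  ]
}}

```text
time: 1.8
tool_pos: [602.2, 57.7, 199.5]
tcp_rot: [-3.141, -0.0, 1.686]
contact_force: [0.3, 0.4, 0.1]
grip_width: 0.2
finger_force: 0.0
```

```bash
python3 -c "
from h import *
rel([pose(PHI0,14,150),pose(PHI0,14,93)])
o=bot.get_obs();print(o['dq'])
for n,(x,y) in dict(top=(165,130),scene=(200,120)).items():
    c=snap(n,f'pics/{n}1.png')
a=cv2.imread('pics/top1.png')[130:230,165:285];b=cv2.imread('pics/scene1.png')[130:250,230:350]
cv2.imwrite('pics/c.png',np.hstack([cv2.resize(i,(400,400),interpolation=cv2.INTER_CUBIC) for i in(a[:,:100],b)]))
"
```

```text
t 1.8 tcp [602.2  57.7 199.5] yaw 96.6 F [0.3 0.4 0.1] w 0.2
[-0.0043  0.0012  0.0495] twist 0.0
[-0.0043  0.0012  0.1065] twist 0.0
[ 0.00445741 -0.0061518   0.0005919  -0.00257762 -0.00140481 -0.00047019]
```

View pics/c.png

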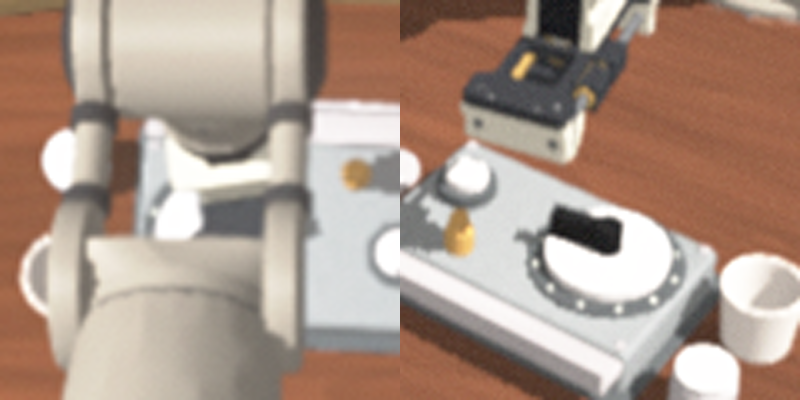

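The scene half shows the closed gripper above the deck, with the pale block at (525,130), and the fin still at its start angle. The top view is blocked by the arm. I'll project the expected fingertip corners to identify the block.

```bash
python3 -c "
from h import *
c=bot.capture('scene');o=bot.get_obs();R=Rot.from_euler('xyz',o['tcp_rot']).as_matrix()
P=[o['tool_pos']+R@np.array(v) for v in [(0,0,25),(9.5,19,25),(9.5,-19,25),(-9.5,19,25),(-9.5,-19,25),(0,0,0),(0,0,-41),(37,95,-41),(37,-95,-41),(-37,95,-41)]]
print(np.round((proj(c,P)-[230,130])*3.333+[400,0]))
"
```

```text
[[557. 151.]
 [559. 170.]
 [578. 140.]
 [535. 163.]
 [555. 133.]
 [558. 124.]
 [561.  79.]
 [559. 170.]
 [655.  23.]
 [457. 141.]]
```

The pale block is the end of the gripper body, which hides the fingers and agrees with the model. I descend beside the fin.

Request:
{"api": "play_rows", "payload": {
  "commands": [
    {"x": -0.0043, "y": 0.0012, "z": 0.03, "twist": 0},
    {"x": -0.0043, "y": 0.0012, "z": 0.06, "twist": 0},
    {"x": -0.0043, "y": 0.0012, "z": 0.08, "twist": 0},
    {"x": -0.0043, "y": 0.0012, "z": 0.095, "twist": 0},
    {"x": -0.0043, "y": 0.0012, "z": 0.1055, "twist": 0},
    {"x": -0.0043, "y": 0.0012, "z": 0.1055, "twist": 0},
    {"x": -0.0043, "y": 0.0012, "z": 0.1055, "twist": 0},
    {"x": -0.0043, "y": 0.0012, "z": 0.1055, "twist": 0}
  ]
}}

```text
time: 2.75
tool_pos: [605.3, 52.7, 95.1]
tcp_rot: [3.14, 0.0, 1.686]
contact_force: [1.1, -0.7, -0.5]
grip_width: 0.7
finger_force: 0.0
```

```bash
python3 -c "
from h import *
rel([pose(PHI0,g,93) for g in (14,8,4,2,0)]+[pose(PHI0-d,0,93) for d in (4,8,12,16)])
c=snap('scene','pics/s2.png');a=cv2.imread('pics/s2.png')[130:250,200:360]
cv2.imwrite('pics/s2z.png',cv2.resize(a,None,fx=4,fy=4,interpolation=cv2.INTER_CUBIC))
"
```

```text
t 2.75 tcp [605.3  52.7  95.1] yaw 96.6 F [ 1.1 -0.7 -0.5] w 0.7
[ 0.0011 -0.0013  0.0021] twist -0.0
[ 0.0011 -0.0073  0.0021] twist -0.0
[ 0.0011 -0.0113  0.002 ] twist -0.0
[ 0.0011 -0.0133  0.002 ] twist -0.0
[ 0.0011 -0.0153  0.002 ] twist -0.0
[-0.0006 -0.0179  0.002 ] twist 4.0
[-0.0022 -0.0206  0.002 ] twist 8.0
[-0.0035 -0.0233  0.002 ] twist 12.0
[-0.0047 -0.0262  0.002 ] twist 16.0
```

View pics/s2z.png

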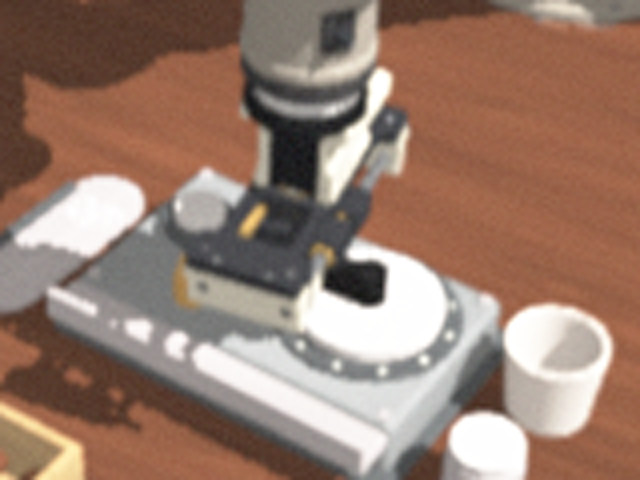

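The body hides the fingers. The fin is untouched at (355,280), with its hub at (375,285). I approach and push through the first click's half-way point.

Request:
{"api": "play_rows", "payload": {
  "commands": [
    {"x": 0.001, "y": -0.007, "z": 0.001, "twist": 0},
    {"x": 0.001, "y": -0.011, "z": 0.001, "twist": 0},
    {"x": 0.001, "y": -0.0133, "z": 0.001, "twist": 0},
    {"x": 0.001, "y": -0.0153, "z": 0.001, "twist": 0},
    {"x": -0.0006, "y": -0.0179, "z": 0.001, "twist": 4},
    {"x": -0.0014, "y": -0.0193, "z": 0.001, "twist": 6},
    {"x": -0.0022, "y": -0.0206, "z": 0.001, "twist": 8},
    {"x": -0.0022, "y": -0.0206, "z": 0.001, "twist": 8}
  ]
}}

```text
time: 3.6
tool_pos: [588.1, 48.7, 93.6]
tcp_rot: [3.132, -0.002, 1.544]
contact_force: [11.8, 4.9, -5.6]
grip_width: 0.4
finger_force: 5.9
```

```bash
python3 -c "
from h import *
rel([pose(PHI0-d,0,93) for d in (8,10,12,14,16,18,20,22)])
"
```

```text
t 3.6 tcp [588.1  48.7  93.6] yaw 88.5 F [11.8  4.9 -5.6] w 0.4
[-0.0006 -0.003   0.0006] twist -0.1
[-0.0015 -0.0043  0.0006] twist 1.9
[-0.0024 -0.0056  0.0006] twist 3.9
[-0.0032 -0.0069  0.0006] twist 5.9
[-0.0039 -0.0083  0.0006] twist 7.9
[-0.0046 -0.0097  0.0005] twist 9.9
[-0.0053 -0.0111  0.0005] twist 11.9
[-0.0059 -0.0125  0.0005] twist 13.9
```

The force is higher than expected, so I'll fit the fin angle from the images in code, using s2 (angle 0) to validate the fit.

```bash
cat >> h.py <<'E'
def fin(c,img,verbose=True):
    g=img.max(2).astype(float); S=4
    def mask(P3):
        m=np.zeros((384*S,512*S),np.uint8); q=proj(c,P3); h=cv2.convexHull(((q+.5)*S).astype(np.int32)); cv2.fillConvexPoly(m,h,255); return cv2.resize(m,(512,384),interpolation=cv2.INTER_AREA)/255.
    t=np.radians(np.arange(0,360,10)); ring=lambda r,z:np.c_[AX[0]+r*np.cos(t),AX[1]+r*np.sin(t),np.full(36,z)]
    hub=mask(np.r_[ring(12,60),ring(12,87)]); disc=mask(ring(47,60))>.99
    dark=np.clip((150-g)/100,0,1); out=[]
    for th in np.arange(-30,151,2.5):
        a=np.radians(PHI0-th);u=np.array([np.cos(a),np.sin(a)]);n=np.array([-u[1],u[0]])
        B=[np.r_[AX+u*r+n*s,z] for r in(0,48) for s in(-7,7) for z in(60,85)]
        m=np.maximum(mask(B),hub); reg=disc|(m>0)
        out.append((np.abs(m-dark)[reg].sum(),th))
    out.sort(); 
    if verbose: print("fin fit",[(round(s,1),th) for s,th in out[:6]])
    return out[0][1]
E
python3 -c "
from h import *
c=bot.capture('scene'); fin(c,cv2.imread('pics/s2.png')); fin(c,cv2.imread('pics/scene0.png')); cv2.imwrite('pics/s3.png',c['pixels'][:,:,::-1]); fin(c,c['pixels'])
a=cv2.imread('pics/s3.png')[130:250,200:360]
cv2.imwrite('pics/s3z.png',cv2.resize(a,None,fx=4,fy=4,interpolation=cv2.INTER_CUBIC))
o=bot.get_obs(); print(o['contact_force'],o['moment'],o['tool_pos'],o['finger_force'])
"
```

```text
fin fit [(np.float64(106.8), np.float64(5.0)), (np.float64(107.7), np.float64(12.5)), (np.float64(107.9), np.float64(7.5)), (np.float64(109.5), np.float64(10.0)), (np.float64(110.2), np.float64(15.0)), (np.float64(112.0), np.float64(-2.5))]
fin fit [(np.float64(72.2), np.float64(5.0)), (np.float64(74.1), np.float64(2.5)), (np.float64(75.5), np.float64(0.0)), (np.float64(76.4), np.float64(-5.0)), (np.float64(76.9), np.float64(-2.5)), (np.float64(77.6), np.float64(-7.5))]
fin fit [(np.float64(115.3), np.float64(42.5)), (np.float64(115.5), np.float64(45.0)), (np.float64(116.5), np.float64(40.0)), (np.float64(116.6), np.float64(37.5)), (np.float64(117.4), np.float64(35.0)), (np.float64(120.0), np.float64(32.5))]
[12.32595494  5.02025282 -6.86504815] [ 0.71900307 -1.97350034 -0.00573439] [588.14007296  48.74913038  93.64507984] 5.871345702325925
```

View pics/s3z.png

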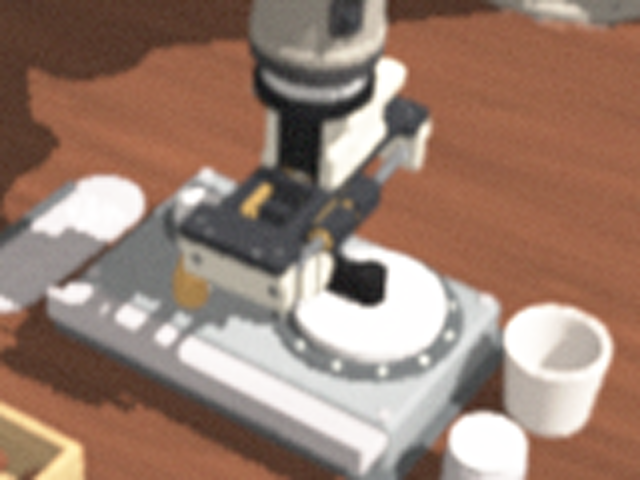

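The hub at (375,285) and fin are almost unmoved: the finger is loading the fin but the first click hasn't given way. I push a few degrees further.

Request:
{"api": "play_rows", "payload": {
  "commands": [
    {"x": -0.0009, "y": -0.0013, "z": 0, "twist": 2},
    {"x": -0.0018, "y": -0.0026, "z": 0, "twist": 4},
    {"x": -0.0018, "y": -0.0026, "z": 0, "twist": 4},
    {"x": -0.0026, "y": -0.0039, "z": 0, "twist": 6},
    {"x": -0.0033, "y": -0.0053, "z": 0, "twist": 8},
    {"x": -0.0033, "y": -0.0053, "z": 0, "twist": 8},
    {"x": -0.0033, "y": -0.0053, "z": 0, "twist": 8},
    {"x": -0.0033, "y": -0.0053, "z": 0, "twist": 8}
  ]
}}

```text
time: 4.45
tool_pos: [578.7, 44.8, 92.8]
tcp_rot: [-3.141, 0.0, 1.406]
contact_force: [0.7, -0.5, 0.3]
grip_width: 0.1
finger_force: 0.0
```

```bash
python3 -c "
from h import *
rel([pose(PHI0-d,0,93) for d in (16,18,20,22,24,26)])
c=bot.capture('scene'); cv2.imwrite('pics/s4.png',c['pixels'][:,:,::-1]); fin(c,c['pixels'])
a,b=[cv2.imread(f'pics/s{i}.png').astype(int)[175:235,265:325] for i in(3,4)]
# motion between pictures on the disc area: dark centroid of fin patch
for i in(a,b):
    m=(i.max(2)<70); ys,xs=np.nonzero(m[15:35,10:40]); print(len(xs), xs.mean()+275, ys.mean()+190)
"
```

```text
t 4.45 tcp [578.7  44.8  92.8] yaw 80.6 F [ 0.7 -0.5  0.3] w 0.1
[ 0.0004  0.001  -0.0002] twist -0.0
[-0.0005 -0.0002 -0.0002] twist 2.0
[-0.0013 -0.0015 -0.0002] twist 4.0
[-0.0021 -0.0029 -0.0002] twist 6.0
[-0.0029 -0.0042 -0.0002] twist 8.0
[-0.0036 -0.0056 -0.0002] twist 10.0
fin fit [(np.float64(99.0), np.float64(35.0)), (np.float64(100.2), np.float64(32.5)), (np.float64(100.5), np.float64(37.5)), (np.float64(101.3), np.float64(30.0)), (np.float64(102.9), np.float64(42.5)), (np.float64(103.6), np.float64(27.5))]
112 289.26785714285717 199.86607142857142
114 289.4824561403509 198.94736842105263
```

The force dropped to zero and the fit moved to about 30°, so the first click snapped. On to click two.

```bash
python3 -c "
from h import *
rel([pose(PHI0-d,0,93) for d in (20,25,30,34,38,42,45,47)])"
```

```text
t 4.5 tcp [578.7  44.8  92.9] yaw 80.6 F [-1.2 -0.2  0.4] w 0.6
[-0.0013 -0.0016 -0.0001] twist 4.0
[-0.0032 -0.005  -0.0001] twist 9.0
[-0.0048 -0.0085 -0.0001] twist 14.0
[-0.0059 -0.0114 -0.0001] twist 18.0
[-0.0067 -0.0144 -0.0001] twist 22.0
[-0.0073 -0.0174 -0.0001] twist 26.0
[-0.0077 -0.0197 -0.0001] twist 29.0
[-0.0078 -0.0213 -0.0001] twist 31.0
```

Request:
{"api": "play_rows", "payload": {
  "commands": [
    {"x": -0.0013, "y": -0.0016, "z": 0, "twist": 4},
    {"x": -0.0032, "y": -0.005, "z": 0, "twist": 9},
    {"x": -0.0048, "y": -0.0085, "z": 0, "twist": 14},
    {"x": -0.0059, "y": -0.0114, "z": 0, "twist": 18},
    {"x": -0.0067, "y": -0.0144, "z": 0, "twist": 22},
    {"x": -0.0073, "y": -0.0174, "z": 0, "twist": 26},
    {"x": -0.0077, "y": -0.0197, "z": 0, "twist": 29},
    {"x": -0.0077, "y": -0.0197, "z": 0, "twist": 29}
  ]
}}

```text
time: 5.3
tool_pos: [560.0, 39.5, 93.3]
tcp_rot: [3.138, -0.002, 0.898]
contact_force: [-1.1, -0.1, -0.2]
grip_width: 0.1
finger_force: 0.0
```

```bash
python3 -c "
from h import *
rel([pose(PHI0-d,0,93) for d in (45,47,49,51)])
c=bot.capture('scene'); cv2.imwrite('pics/s5.png',c['pixels'][:,:,::-1]); fin(c,c['pixels'])"
```

```text
t 5.3 tcp [560.   39.5  93.3] yaw 51.4 F [-1.1 -0.1 -0.2] w 0.1
[-0.0005 -0.0022  0.0003] twist -0.2
[-0.0014 -0.0034  0.0003] twist 1.8
[-0.0022 -0.0047  0.0003] twist 3.8
[-0.003  -0.0061  0.0003] twist 5.8
fin fit [(np.float64(83.8), np.float64(45.0)), (np.float64(85.1), np.float64(47.5)), (np.float64(85.5), np.float64(50.0)), (np.float64(86.5), np.float64(42.5)), (np.float64(87.5), np.float64(55.0)), (np.float64(87.5), np.float64(52.5))]
```

```bash
python3 -c "
from h import *
for i in range(3):
    c=bot.capture('scene'); fin(c,c['pixels'])
cv2.imwrite('pics/s6.png',c['pixels'][:,:,::-1])
rel([pose(PHI0-d,0,93) for d in (45,47,49,51)])
a=c['pixels'][130:250,200:360,::-1]
cv2.imwrite('pics/s6z.png',cv2.resize(a,None,fx=4,fy=4,interpolation=cv2.INTER_CUBIC))"
```

```text
fin fit [(np.float64(78.8), np.float64(50.0)), (np.float64(79.2), np.float64(47.5)), (np.float64(80.1), np.float64(55.0)), (np.float64(80.5), np.float64(52.5)), (np.float64(81.4), np.float64(45.0)), (np.float64(81.7), np.float64(57.5))]
fin fit [(np.float64(76.6), np.float64(50.0)), (np.float64(76.8), np.float64(55.0)), (np.float64(77.6), np.float64(52.5)), (np.float64(77.9), np.float64(57.5)), (np.float64(78.4), np.float64(60.0)), (np.float64(79.4), np.float64(47.5))]
fin fit [(np.float64(73.7), np.float64(55.0)), (np.float64(74.5), np.float64(52.5)), (np.float64(74.8), np.float64(57.5)), (np.float64(75.4), np.float64(60.0)), (np.float64(75.6), np.float64(50.0)), (np.float64(80.1), np.float64(47.5))]
t 5.5 tcp [557.9  40.5  92.8] yaw 51.6 F [-0.1 -0.5 -0.4] w 0.7
[-0.      0.0001 -0.0002] twist -0.0
[-0.0009 -0.0011 -0.0002] twist 2.0
[-0.0018 -0.0024 -0.0002] twist 4.0
[-0.0025 -0.0038 -0.0002] twist 6.0
```

View pics/s6z.png

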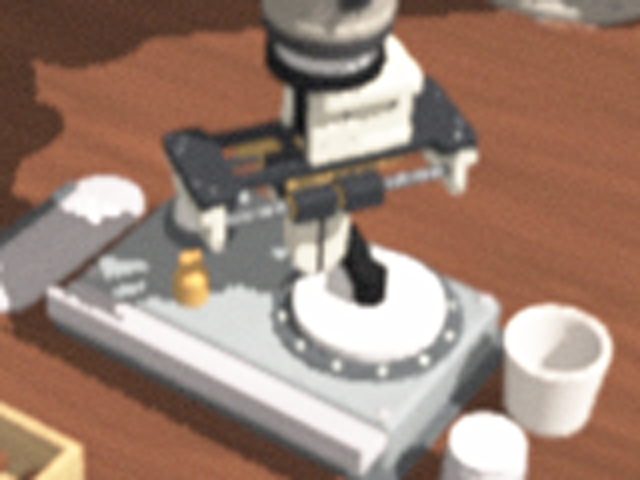

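The fin, at (365,265), is snapping slowly towards 60° ahead of the finger (310,265), so two clicks are done. Now click three.

```bash
python3 -c "
from h import *
rel([pose(PHI0-d,0,93) for d in (49,53,57,61,65,69,73,75)])"
```

```text
t 5.5 tcp [557.9  40.5  92.8] yaw 51.6 F [-0.1 -0.5 -0.4] w 0.7
[-0.0018 -0.0024 -0.0002] twist 4.0
[-0.0033 -0.0051 -0.0002] twist 8.0
[-0.0046 -0.0079 -0.0002] twist 12.0
[-0.0058 -0.0108 -0.0002] twist 16.0
[-0.0068 -0.0137 -0.0002] twist 20.0
[-0.0075 -0.0167 -0.0001] twist 24.0
[-0.008  -0.0198 -0.0001] twist 28.0
[-0.0082 -0.0213 -0.0001] twist 30.0
```

Request:
{"api": "play_rows", "payload": {
  "commands": [
    {"x": -0.0018, "y": -0.0024, "z": 0, "twist": 4},
    {"x": -0.0033, "y": -0.0051, "z": 0, "twist": 8},
    {"x": -0.0046, "y": -0.0079, "z": 0, "twist": 12},
    {"x": -0.0058, "y": -0.0108, "z": 0, "twist": 16},
    {"x": -0.0068, "y": -0.0137, "z": 0, "twist": 20},
    {"x": -0.0075, "y": -0.0167, "z": 0, "twist": 24},
    {"x": -0.008, "y": -0.0198, "z": 0, "twist": 28},
    {"x": -0.0082, "y": -0.0213, "z": 0, "twist": 30}
  ]
}}

```text
time: 6.3
tool_pos: [537.5, 45.7, 93.0]
tcp_rot: [3.139, -0.001, 0.374]
contact_force: [0.3, -0.4, -0.0]
grip_width: 0.5
finger_force: 0.2
```

```bash
python3 -c "
from h import *
for i in range(8):
    c=bot.capture('scene'); 
    if i%3==1: fin(c,c['pixels']); print(np.round(bot.get_obs()['contact_force'],1))
rel([pose(PHI0-d,0,93) for d in (75,79,83,87,91,95,99,102,105)])"
```

```text
fin fit [(np.float64(47.5), np.float64(72.5)), (np.float64(49.1), np.float64(75.0)), (np.float64(51.2), np.float64(70.0)), (np.float64(55.9), np.float64(77.5)), (np.float64(59.7), np.float64(67.5)), (np.float64(63.8), np.float64(80.0))]
[-0.2  0.3  0.2]
fin fit [(np.float64(46.3), np.float64(77.5)), (np.float64(48.5), np.float64(75.0)), (np.float64(48.7), np.float64(80.0)), (np.float64(54.8), np.float64(72.5)), (np.float64(56.6), np.float64(82.5)), (np.float64(56.7), np.float64(70.0))]
[ 0.5 -0.5  0.2]
fin fit [(np.float64(46.0), np.float64(80.0)), (np.float64(46.3), np.float64(77.5)), (np.float64(50.0), np.float64(75.0)), (np.float64(53.1), np.float64(82.5)), (np.float64(56.2), np.float64(72.5)), (np.float64(58.0), np.float64(70.0))]
[0.3 0.6 0.4]
t 6.7 tcp [536.5  47.6  93. ] yaw 21.6 F [0.3 0.6 0.4] w 0.1
[-0.0004  0.     -0.    ] twist 0.0
[-0.0022 -0.0025 -0.    ] twist 4.0
[-0.0037 -0.0052 -0.    ] twist 8.0
[-0.0051 -0.008  -0.    ] twist 12.0
[-0.0062 -0.0109 -0.    ] twist 16.0
[-0.0072 -0.0138 -0.    ] twist 20.0
[-0.0079 -0.0169 -0.    ] twist 24.0
[-0.0083 -0.0191 -0.    ] twist 27.0
[-0.0086 -0.0214 -0.    ] twist 30.0
```

```bash
python3 -c "
from h import *
for i in range(16):
    c=bot.capture('scene'); 
    if i%5==0: print(fin(c,c['pixels']))
cv2.imwrite('pics/s7.png',c['pixels'][:,:,::-1])"
```

```text
fin fit [(np.float64(45.3), np.float64(80.0)), (np.float64(45.9), np.float64(77.5)), (np.float64(49.7), np.float64(75.0)), (np.float64(52.5), np.float64(82.5)), (np.float64(55.7), np.float64(72.5)), (np.float64(57.6), np.float64(70.0))]
80.0
fin fit [(np.float64(45.6), np.float64(80.0)), (np.float64(46.2), np.float64(77.5)), (np.float64(50.4), np.float64(75.0)), (np.float64(52.4), np.float64(82.5)), (np.float64(56.5), np.float64(72.5)), (np.float64(58.3), np.float64(70.0))]
80.0
fin fit [(np.float64(45.9), np.float64(80.0)), (np.float64(46.6), np.float64(77.5)), (np.float64(50.6), np.float64(75.0)), (np.float64(52.5), np.float64(82.5)), (np.float64(56.7), np.float64(72.5)), (np.float64(58.6), np.float64(70.0))]
80.0
fin fit [(np.float64(45.8), np.float64(80.0)), (np.float64(46.7), np.float64(77.5)), (np.float64(50.9), np.float64(75.0)), (np.float64(52.4), np.float64(82.5)), (np.float64(56.9), np.float64(72.5)), (np.float64(58.8), np.float64(70.0))]
80.0
```

```bash
sed -i 's#(150-g)/100#(75-g)/30#' h.py; python3 -c "
from h import *
c=bot.capture('scene')
for f in('scene0','s4','s6','s7'): print(f);fin(c,cv2.imread(f'pics/{f}.png'))
a=cv2.imread('pics/s7.png')[165:240,230:330]
cv2.imwrite('pics/s7z.png',cv2.resize(a,None,fx=7,fy=7,interpolation=cv2.INTER_CUBIC))"
```

```text
scene0
fin fit [(np.float64(99.6), np.float64(5.0)), (np.float64(99.7), np.float64(7.5)), (np.float64(101.5), np.float64(2.5)), (np.float64(102.1), np.float64(10.0)), (np.float64(103.5), np.float64(0.0)), (np.float64(104.8), np.float64(-10.0))]
s4
fin fit [(np.float64(121.6), np.float64(45.0)), (np.float64(122.3), np.float64(42.5)), (np.float64(123.0), np.float64(40.0)), (np.float64(123.1), np.float64(35.0)), (np.float64(123.2), np.float64(47.5)), (np.float64(123.2), np.float64(37.5))]
s6
fin fit [(np.float64(92.9), np.float64(57.5)), (np.float64(92.9), np.float64(60.0)), (np.float64(93.1), np.float64(55.0)), (np.float64(94.1), np.float64(62.5)), (np.float64(97.1), np.float64(52.5)), (np.float64(100.9), np.float64(67.5))]
s7
fin fit [(np.float64(72.1), np.float64(77.5)), (np.float64(72.2), np.float64(75.0)), (np.float64(72.9), np.float64(80.0)), (np.float64(76.5), np.float64(82.5)), (np.float64(77.8), np.float64(72.5)), (np.float64(79.3), np.float64(70.0))]
```

View pics/s7z.png

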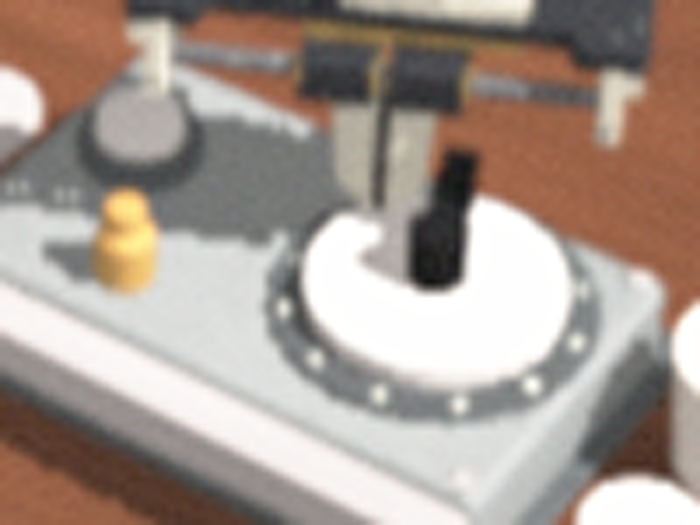

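The picture shows the fin's tip top at about (462,153) and the hub top at about (437,218). I compute the fin angle directly from these.

```bash
python3 -c "
from h import *
c=bot.capture('scene')
f=lambda U:(np.array(U,float)+.5)/7-.5+np.array([230,165])
t=onplane(c,[f((462,153))],85)[0]; print(t, PHI0-np.degrees(np.arctan2(*(t[:2]-AX)[::-1])), np.linalg.norm(t[:2]-AX))
for th in(75,80,85,90,95):
    a=np.radians(PHI0-th); P=[np.r_[AX+r*np.array([np.cos(a),np.sin(a)]),z] for r,z in((48,85),(0,87))]
    print(th,np.round((proj(c,P)-[230,165]+.5)*7-.5))
print(PHI0-90)
o=bot.get_obs();R=Rot.from_euler('xyz',o['tcp_rot']).as_matrix()
P=[o['tool_pos']+R@np.array(v) for v in [(9.5,19,25),(9.5,-19,25),(-9.5,19,25),(-9.5,-19,25)]]
print(np.round((proj(c,P)-[230,165]+.5)*7-.5))
"
```

```text
[517.94886243  72.37075438  85.        ] 80.13366222230471 43.84956462096647
75 [[453. 145.]
 [441. 222.]]
80 [[464. 146.]
 [441. 222.]]
85 [[474. 148.]
 [441. 222.]]
90 [[485. 151.]
 [441. 222.]]
95 [[495. 154.]
 [441. 222.]]
-173.4
[[327. 202.]
 [426. 213.]
 [334. 170.]
 [431. 181.]]
```

The fin reads about 80°, apparently stopped between clicks. I back the finger off a little and watch what it does.

Request:
{"api": "play_rows", "payload": {
  "commands": [
    {"x": 0, "y": 0.003, "z": 0, "twist": 0},
    {"x": 0, "y": 0.006, "z": 0, "twist": 0},
    {"x": 0, "y": 0.008, "z": 0, "twist": 0},
    {"x": 0, "y": 0.008, "z": 0, "twist": 0},
    {"x": 0, "y": 0.008, "z": 0, "twist": 0},
    {"x": 0, "y": 0.008, "z": 0, "twist": 0},
    {"x": 0, "y": 0.008, "z": 0, "twist": 0},
    {"x": 0, "y": 0.008, "z": 0, "twist": 0}
  ]
}}

```text
time: 8.4
tool_pos: [539.5, 39.9, 92.9]
tcp_rot: [-3.142, -0.0, 0.376]
contact_force: [0.2, 0.4, -0.4]
grip_width: 0.4
finger_force: 0.0
```

```bash
cat >> h.py <<'E'
def fin2(c,img):
    # principal direction of the fin's dark pixels on/above the disc, compared with a modelled silhouette, free image shift
    best=[];g=img.max(2).astype(float);S=4;dark=np.clip((75-g)/30,0,1)
    t=np.radians(np.arange(0,360,15))
    for th in np.arange(-20,141,2.):
        a=np.radians(PHI0-th);u=np.array([np.cos(a),np.sin(a)]);n=np.array([-u[1],u[0]])
        B=[np.r_[AX+u*r+n*s,z] for r in(0,48) for s in(-7,7) for z in(60,85)]
        H=[np.r_[AX+12*np.array([np.cos(x),np.sin(x)]),z] for x in t for z in(60,87)]
        m=np.zeros((384*S,512*S),np.uint8)
        for Q in(B,H): cv2.fillConvexPoly(m,cv2.convexHull(((proj(c,Q)+.5)*S).astype(np.int32)),255)
        m=cv2.resize(m,(512,384),interpolation=cv2.INTER_AREA)/255.
        for dx in range(-2,3):
            for dy in range(-2,3):
                w=np.roll(m,(dy,dx),(0,1)); k=cv2.dilate(w,np.ones((5,5)))>0
                best.append((round(np.abs(w-dark)[k].sum(),1),float(th),dx,dy))
    best.sort(); print("fin2",best[:5])
E
python3 -c "
from h import *
c=bot.capture('scene')
for f in('scene0','s6','s7'): fin2(c,cv2.imread(f'pics/{f}.png'))
fin2(c,c['pixels']);cv2.imwrite('pics/s8.png',c['pixels'][:,:,::-1])
rel([pose(PHI0-75,0,93)])"
```

```text
fin2 [(np.float64(88.2), 20.0, -2, 2), (np.float64(89.0), 22.0, -2, 2), (np.float64(89.3), 18.0, -2, 2), (np.float64(89.5), 18.0, -1, 2), (np.float64(89.8), 16.0, -1, 2)]
fin2 [(np.float64(80.3), 68.0, -2, 0), (np.float64(80.6), 68.0, -2, -1), (np.float64(80.9), 70.0, -2, -1), (np.float64(81.3), 66.0, -2, 0), (np.float64(81.4), 68.0, -2, 1)]
fin2 [(np.float64(67.7), 74.0, 1, 0), (np.float64(67.9), 72.0, 1, 0), (np.float64(68.0), 72.0, 1, 1), (np.float64(68.2), 74.0, 1, 1), (np.float64(68.6), 74.0, 1, -1)]
fin2 [(np.float64(68.6), 74.0, 1, 0), (np.float64(68.9), 74.0, 1, 1), (np.float64(69.2), 72.0, 1, 1), (np.float64(69.4), 72.0, 1, 0), (np.float64(69.4), 74.0, 1, -1)]
t 8.45 tcp [539.5  39.9  92.9] yaw 21.6 F [-0.2 -0.1 -1. ] w 0.4
[-0.0005 -0.0082 -0.0001] twist -0.0
```

The fin stays put when released, so I need an unobstructed look. I lift and move aside, then compare with the first pictures numerically.

Request:
{"api": "play_rows", "payload": {
  "commands": [
    {"x": 0, "y": 0, "z": -0.04, "twist": 0},
    {"x": 0, "y": 0, "z": -0.08, "twist": 0},
    {"x": 0, "y": 0, "z": -0.12, "twist": 0},
    {"x": -0.092, "y": 0.2325, "z": -0.13, "twist": 0},
    {"x": -0.092, "y": 0.2325, "z": -0.13, "twist": 0},
    {"x": -0.092, "y": 0.2325, "z": -0.13, "twist": 0},
    {"x": -0.092, "y": 0.2325, "z": -0.13, "twist": 0},
    {"x": -0.092, "y": 0.2325, "z": -0.13, "twist": 0}
  ]
}}

```text
time: 9.25
tool_pos: [539.1, -211.8, 223.1]
tcp_rot: [3.142, -0.0, 0.377]
contact_force: [1.1, -0.2, -0.1]
grip_width: 0.3
finger_force: 0.0
```

```bash
python3 -c "
from h import *
bot.capture('scene');bot.capture('scene')
t=snap('top','pics/top9.png');s=snap('scene','pics/scene9.png')
for f,c in(('top0',t),('top9',t),('scene0',s),('scene9',s)):
    im=cv2.imread(f'pics/{f}.png'); g=im.max(2).astype(float)
    h=proj(c,[[*AX,87]])[0]; ix,iy=np.round(h).astype(int)
    w=g[iy-17:iy+18,ix-20:ix+21]; 
    print(f,h,w.min()); 
    # dark connected blob on the disc
    m=(g<95).astype(np.uint8); d=np.zeros_like(m); cv2.fillConvexPoly(d,proj(c,np.array([[AX[0]+52*np.cos(a),AX[1]+52*np.sin(a),75] for a in np.arange(0,6.3,.2)])).astype(np.int32),1)
    n,l,st,ce=cv2.connectedComponentsWithStats(m*d); k=1+np.argmax(st[1:,4]); print(st[k],ce[k])
    q=np.argwhere(l==k)[:,::-1]
    W=onplane(c,q,80)[:,:2]-AX; r=np.linalg.norm(W,axis=1); far=W[r>25]; mu=W.mean(0)
    print('mean',mu, 'theta mean',PHI0-np.degrees(np.arctan2(mu[1],mu[0])),'far',PHI0-np.degrees(np.arctan2(*far.mean(0)[::-1])),len(far))
ims=[cv2.imread('pics/top9.png')[160:215,190:250],cv2.imread('pics/top0.png')[160:215,190:250],cv2.imread('pics/scene9.png')[175:230,262:322],cv2.imread('pics/scene0.png')[175:230,262:322]]
z=[cv2.resize(i,(396,300),interpolation=cv2.INTER_CUBIC) for i in ims]
cv2.imwrite('pics/cmp.png',np.vstack([np.hstack(z[:2]),np.hstack(z[2:])]))
"
```

```text
top0 [218.66826526 187.43417458] 81.0
[217 185  17   6  56] [224.125      187.17857143]
mean [  1.36055809 -16.38969859] theta mean 1.854585818076842 far 0.8829410495985144 18
top9 [218.66826526 187.43417458] 78.0
[217 186   8  17  47] [220.5106383  192.21276596]
mean [-14.07550207  -4.86116028] theta mean 77.5469719227716 far 78.26836838827796 13
scene0 [292.53246833 196.29583842] 22.0
[274 192  22  14 187] [285.4171123  198.71122995]
mean [ 10.965637   -14.88119954] theta mean -29.785705789321753 far -20.333615679422103 83
scene9 [292.53246833 196.29583842] 30.0
[288 187  10  19 118] [292.84745763 196.81355932]
mean [-6.16040664 -1.70456977] theta mean 81.13336091936424 far 81.44419193119654 36
```

View pics/cmp.png

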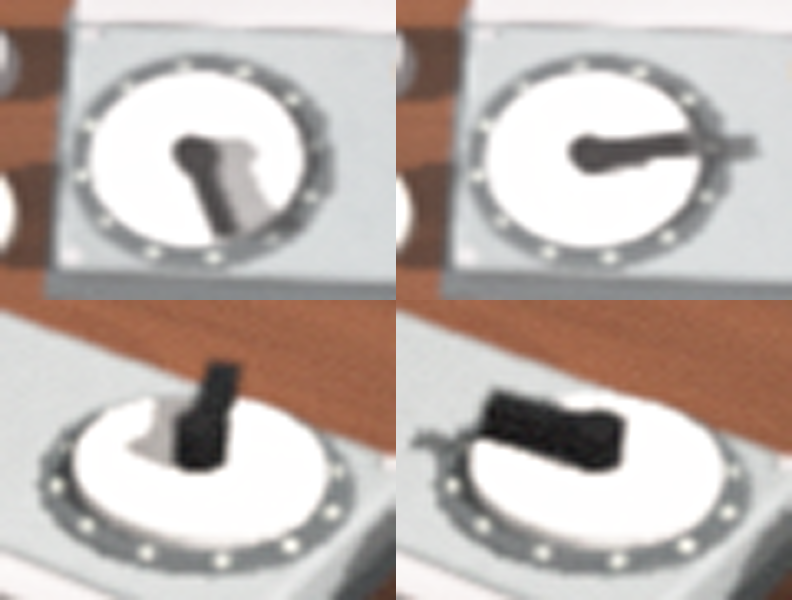

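The clear view shows the fin pointing down and slightly right, between two pips. That is about 77°, just past half way of the third click, held there by friction. I go back and push a little further: the finger may safely go to about 115°.

```bash
python3 -c "
from h import *
rel([pose(PHI0-72,12,200),pose(PHI0-72,12,94)])"
```

```text
t 9.45 tcp [ 539.  -210.9  222.5] yaw 21.4 F [0.4 0.8 0. ] w 0.2
[ 0.0936 -0.2277  0.0227] twist -3.2
[ 0.0937 -0.2276  0.1287] twist -3.2
```

Request:
{"api": "play_rows", "payload": {
  "commands": [
    {"x": 0.0936, "y": -0.2276, "z": 0.02, "twist": -3.2},
    {"x": 0.0936, "y": -0.2276, "z": 0.02, "twist": -3.2},
    {"x": 0.0936, "y": -0.2276, "z": 0.02, "twist": -3.2},
    {"x": 0.0936, "y": -0.2276, "z": 0.02, "twist": -3.2},
    {"x": 0.0936, "y": -0.2276, "z": 0.02, "twist": -3.2},
    {"x": 0.0936, "y": -0.2276, "z": 0.02, "twist": -3.2},
    {"x": 0.0936, "y": -0.2276, "z": 0.05, "twist": -3.2},
    {"x": 0.0936, "y": -0.2276, "z": 0.05, "twist": -3.2}
  ]
}}

```text
time: 10.25
tool_pos: [540.3, 37.5, 170.2]
tcp_rot: [-3.138, 0.006, 0.435]
contact_force: [-0.2, -0.3, -0.6]
grip_width: 0.4
finger_force: 0.0
```

```bash
python3 -c "
from h import *
rel([pose(PHI0-72,12,94)])"
```

```text
t 10.25 tcp [540.3  37.5 170.2] yaw 24.9 F [-0.2 -0.3 -0.6] w 0.4
[0.002  0.0035 0.0762] twist 0.3
```

Request:
{"api": "play_rows", "payload": {
  "commands": [
    {"x": 0, "y": 0.001, "z": 0, "twist": 0},
    {"x": 0, "y": 0.001, "z": 0.03, "twist": 0},
    {"x": 0, "y": 0.001, "z": 0.055, "twist": 0},
    {"x": 0, "y": 0.001, "z": 0.07, "twist": 0},
    {"x": 0, "y": 0.001, "z": 0.078, "twist": 0},
    {"x": 0, "y": 0.001, "z": 0.078, "twist": 0},
    {"x": 0, "y": 0.001, "z": 0.078, "twist": 0},
    {"x": 0, "y": 0.001, "z": 0.078, "twist": 0}
  ]
}}

```text
time: 11.05
tool_pos: [544.0, 35.1, 96.2]
tcp_rot: [3.141, -0.002, 0.432]
contact_force: [-0.0, 0.5, -0.1]
grip_width: 0.4
finger_force: 0.0
```

```bash
python3 -c "
from h import *
rel([pose(PHI0-72,6,93),pose(PHI0-74,2,93)]+[pose(PHI0-d,0,93) for d in(76,79,82,85,87)])"
```

```text
t 11.05 tcp [544.   35.1  96.2] yaw 24.8 F [-0.   0.5 -0.1] w 0.4
[-0.0008 -0.0066  0.0031] twist 0.2
[-0.0017 -0.0119  0.0031] twist 2.2
[-0.0025 -0.0152  0.0031] twist 4.2
[-0.0036 -0.0172  0.0031] twist 7.2
[-0.0047 -0.0192  0.0031] twist 10.2
[-0.0056 -0.0214  0.0031] twist 13.2
[-0.0062 -0.0228  0.0031] twist 15.2
```

Request:
{"api": "play_rows", "payload": {
  "commands": [
    {"x": -0.0008, "y": -0.0066, "z": 0.0025, "twist": 0.2},
    {"x": -0.0017, "y": -0.0119, "z": 0.0025, "twist": 2.2},
    {"x": -0.0025, "y": -0.0152, "z": 0.0025, "twist": 4.2},
    {"x": -0.0036, "y": -0.0172, "z": 0.0025, "twist": 7.2},
    {"x": -0.0047, "y": -0.0192, "z": 0.0025, "twist": 10.2},
    {"x": -0.0056, "y": -0.0214, "z": 0.0025, "twist": 13.2},
    {"x": -0.0056, "y": -0.0214, "z": 0.0025, "twist": 13.2},
    {"x": -0.0056, "y": -0.0214, "z": 0.0025, "twist": 13.2}
  ]
}}

```text
time: 11.85
tool_pos: [529.2, 52.6, 92.6]
tcp_rot: [-3.142, -0.0, 0.203]
contact_force: [-0.5, 0.9, 0.0]
grip_width: 0.2
finger_force: 0.0
```

```bash
cat >> h.py <<'E'
def blob(img,c,z=80):
    g=img.max(2); m=(g<95).astype(np.uint8); d=np.zeros_like(m)
    cv2.fillConvexPoly(d,proj(c,np.array([[AX[0]+52*np.cos(a),AX[1]+52*np.sin(a),75] for a in np.arange(0,6.3,.2)])).astype(np.int32),1)
    n,l,st,ce=cv2.connectedComponentsWithStats(m*d); k=1+np.argmax(st[1:,4]); W=onplane(c,np.argwhere(l==k)[:,::-1],z)[:,:2]-AX
    r=np.linalg.norm(W,axis=1); f=W[r>25].mean(0) if (r>25).any() else W.mean(0)
    print("blob",st[k][4],"theta far",round((PHI0-np.degrees(np.arctan2(f[1],f[0]))+60)%360-60,1))
E
python3 -c "
from h import *
for i in range(8):
    c=bot.capture('scene')
    if i in(0,3,7): blob(c['pixels'],c); print(np.round(bot.get_obs()['contact_force'],1),fin(c,c['pixels'],0))
rel([pose(PHI0-d,0,93) for d in(85,88,92,96,100,104,107,110)])"
```

```text
blob 136 theta far 92.8
[ 0.   0.3 -0.2] 85.0
blob 137 theta far 92.8
[ 0.2  0.4 -0.8] 85.0
blob 138 theta far 93.2
[-0.8  0.4 -0. ] 85.0
t 12.25 tcp [529.2  52.3  92.4] yaw 11.6 F [-0.8  0.4 -0. ] w 0.2
[ 0.0007  0.0003 -0.0006] twist -0.0
[-0.0006 -0.0016 -0.0006] twist 3.0
[-0.0022 -0.0043 -0.0006] twist 7.0
[-0.0036 -0.007  -0.0006] twist 11.0
[-0.0048 -0.0099 -0.0006] twist 15.0
[-0.0058 -0.0128 -0.0006] twist 19.0
[-0.0064 -0.0151 -0.0006] twist 22.0
[-0.0069 -0.0173 -0.0006] twist 25.0
```

Third click done (fin at about 90°). Now the fourth: the finger goes to 108°.

Request:
{"api": "play_rows", "payload": {
  "commands": [
    {"x": -0.0006, "y": -0.0016, "z": 0, "twist": 3},
    {"x": -0.0022, "y": -0.0043, "z": 0, "twist": 7},
    {"x": -0.0036, "y": -0.007, "z": 0, "twist": 11},
    {"x": -0.0048, "y": -0.0099, "z": 0, "twist": 15},
    {"x": -0.0058, "y": -0.0128, "z": 0, "twist": 19},
    {"x": -0.006, "y": -0.0136, "z": 0, "twist": 20},
    {"x": -0.0062, "y": -0.0143, "z": 0, "twist": 21},
    {"x": -0.0066, "y": -0.0158, "z": 0, "twist": 23}
  ]
}}

```text
time: 13.05
tool_pos: [519.6, 66.7, 92.4]
tcp_rot: [-3.141, -0.0, -0.2]
contact_force: [-0.0, -0.2, -0.1]
grip_width: 0.9
finger_force: 0.0
```

```bash
python3 -c "
from h import *
for i in range(8):
    c=bot.capture('scene')
    if i in(0,3,7): blob(c['pixels'],c); print(np.round(bot.get_obs()['contact_force'],1),fin(c,c['pixels'],0))
rel([pose(PHI0-d,0,93) for d in(108,112,115)])"
```

```text
blob 167 theta far 118.8
[0.3 0.4 0.1] 105.0
blob 169 theta far 119.1
[-0.7  0.   0.2] 107.5
blob 170 theta far 119.6
[ 0.6  0.5 -0.3] 107.5
t 13.45 tcp [519.6  66.5  92.4] yaw -11.4 F [ 0.6  0.5 -0.3] w 0.7
[ 0.      0.0001 -0.0006] twist -0.0
[-0.0017 -0.0025 -0.0006] twist 4.0
[-0.0029 -0.0045 -0.0006] twist 7.0
```

It looks to be at or near the fourth click. I back off, lift and check with a clear view.

Request:
{"api": "play_rows", "payload": {
  "commands": [
    {"x": 0, "y": 0.006, "z": 0, "twist": 0},
    {"x": 0, "y": 0.012, "z": 0, "twist": 0},
    {"x": 0, "y": 0.012, "z": -0.04, "twist": 0},
    {"x": 0, "y": 0.012, "z": -0.08, "twist": 0},
    {"x": 0.055, "y": 0.27, "z": -0.11, "twist": 0},
    {"x": 0.055, "y": 0.27, "z": -0.11, "twist": 0},
    {"x": 0.055, "y": 0.27, "z": -0.11, "twist": 0},
    {"x": 0.055, "y": 0.27, "z": -0.11, "twist": 0}
  ]
}}

```text
time: 14.25
tool_pos: [518.7, -146.3, 195.4]
tcp_rot: [3.142, -0.0, -0.2]
contact_force: [0.6, -0.0, 0.7]
grip_width: 0.7
finger_force: 0.0
```

```bash
python3 -c "
from h import *
for k in range(4): s=bot.capture('scene')
t=snap('top','pics/top10.png');s=snap('scene','pics/scene10.png')
def syn(c,img,tag):
    # photometric template: black fin/hub on disc; grey-level residual, visible disc only
    g=img.min(2).astype(float)  ; S=8; res=[]
    tt=np.radians(np.arange(0,360,10)); H=[np.r_[AX+12*np.array([np.cos(x),np.sin(x)]),z] for x in tt for z in(60,87)]
    D=[np.r_[AX+46*np.array([np.cos(x),np.sin(x)]),60] for x in tt]
    def M(*Qs):
        m=np.zeros((384*S,512*S),np.uint8)
        for Q in Qs: cv2.fillConvexPoly(m,cv2.convexHull(((proj(c,Q)+.5)*S).astype(np.int32)),255)
        return cv2.resize(m,(512,384),interpolation=cv2.INTER_AREA)/255.
    disc=M(D)>.99
    dark=np.clip((160-g)/110,0,1)
    for th in np.arange(-20,161,2.):
        a=np.radians(PHI0-th);u=np.array([np.cos(a),np.sin(a)]);n=np.array([-u[1],u[0]])
        B=[np.r_[AX+u*r+n*q,z] for r in(0,48) for q in(-7,7) for z in(60,85)]
        m=M(B,H)
        for dx in(-1,0,1):
            for dy in(-1,0,1):
                w=np.roll(m,(dy,dx),(0,1)); res.append((round(np.abs(w-dark)[disc].sum(),1),th,dx,dy))
    res.sort(); print(tag,[(float(a),float(b),x,y) for a,b,x,y in res[:4]])
for f,c in(('top0',t),('top9',t),('top10',t),('scene0',s),('scene9',s),('scene10',s)):
    im=cv2.imread(f'pics/{f}.png'); blob(im,c); syn(c,im,f)
im=cv2.imread('pics/top10.png')
print(im.max(2)[178:204,205:235])
rel([])"
```

```text
blob 56 theta far 0.9
top0 [(60.9, 2.0, 1, -1), (61.7, 0.0, 1, -1), (61.9, 2.0, 1, 0), (61.9, 4.0, 1, -1)]
blob 47 theta far 78.3
top9 [(52.0, 76.0, 1, 1), (52.2, 80.0, 1, 1), (52.3, 78.0, 1, 1), (52.9, 74.0, 0, 1)]
blob 56 theta far 109.1
top10 [(54.7, 108.0, 0, 1), (55.5, 110.0, 0, 1), (56.1, 106.0, 0, 1), (56.4, 112.0, 0, 1)]
blob 187 theta far -20.3
scene0 [(25.1, 2.0, -1, -1), (25.3, 0.0, -1, -1), (26.7, -2.0, -1, -1), (28.5, -4.0, -1, -1)]
blob 118 theta far 81.4
scene9 [(22.4, 66.0, 0, -1), (22.4, 68.0, 0, -1), (22.4, 70.0, 0, -1), (22.4, 72.0, 0, -1)]
blob 162 theta far 119.7
scene10 [(23.5, 110.0, 0, -1), (23.7, 108.0, 0, -1), (25.0, 106.0, 1, -1), (25.8, 104.0, 1, -1)]
[[146 149 190 243 255 255 255 255 255 255 255 255 255 255 255 255 254 254
  254 254 254 255 255 255 255 255 231 174 185 208]
 [144 178 239 255 255 255 255 255 255 255 255 255 255 255 255 255 255 255
  255 255 254 254 254 255 255 255 255 225 160 151]
 [162 225 255 255 255 255 255 255 255 255 255 255 255 255 255 255 255 255
  255 255 255 255 255 254 255 255 255 251 181 117]
 [198 250 255 255 255 255 255 255 255
[... 2208 characters left out ...]
109]
 [180 200 234 255 255 255 255 255 255 193  99  81  83  94 143 186 197 197
  197 213 248 255 255 255 255 255 230 156 114 127]
 [198 208 193 237 255 255 255 255 255 176  86  80  82 102 151 192 199 197
  195 212 247 255 255 255 254 228 156 111 115 136]
 [184 185 158 174 234 255 255 255 253 160  84  81  86 113 161 194 199 198
  197 212 247 255 255 253 220 163 133 121 126 139]
 [168 156 144 147 168 215 243 253 240 162 112 108 105 131 177 201 208 206
  199 207 238 255 248 209 157 171 188 154 136 150]
 [185 162 146 143 143 154 177 207 214 180 175 178 160 161 189 218 232 229
  206 187 195 203 175 140 144 202 220 168 145 169]]
t 14.55 tcp [ 518.8 -143.4  194.7] yaw -11.4 F [ 0.2 -0.4  0.5] w 0.8
```

Both cameras put the fin at about 109°, just past half way of the fourth step and held by friction, as happened before. I go back behind the fin and push on to about 117°; the click at 120° will stop it.

```bash
python3 -c "
from h import *
rel([pose(PHI0-106,13,170),pose(PHI0-106,13,94)])"
```

```text
t 14.55 tcp [ 518.8 -143.4  194.7] yaw -11.4 F [ 0.2 -0.4  0.5] w 0.8
[-0.0394 -0.1915  0.0249] twist -2.0
[-0.0394 -0.1915  0.1009] twist -2.0
```

Request:
{"api": "play_rows", "payload": {
  "commands": [
    {"x": -0.0394, "y": -0.1915, "z": 0.02, "twist": -2},
    {"x": -0.0394, "y": -0.1915, "z": 0.02, "twist": -2},
    {"x": -0.0394, "y": -0.1915, "z": 0.02, "twist": -2},
    {"x": -0.0394, "y": -0.1915, "z": 0.02, "twist": -2},
    {"x": -0.0394, "y": -0.1915, "z": 0.02, "twist": -2},
    {"x": -0.0394, "y": -0.1915, "z": 0.04, "twist": -2},
    {"x": -0.0394, "y": -0.1915, "z": 0.06, "twist": -2},
    {"x": -0.0394, "y": -0.1915, "z": 0.06, "twist": -2}
  ]
}}

```text
time: 15.35
tool_pos: [516.6, 52.3, 132.8]
tcp_rot: [3.141, 0.005, -0.163]
contact_force: [-0.6, -0.8, -0.3]
grip_width: 0.2
finger_force: 0.0
```

```bash
python3 -c "
from h import *
for k in range(2):bot.capture('scene')
rel([pose(PHI0-106,13,94),pose(PHI0-106,6,94),pose(PHI0-108,1,93)]+[pose(PHI0-d,0,93) for d in(111,114,117,119)])"
```

```text
t 15.45 tcp [518.4  51.8 135.2] yaw -9.4 F [ 0.8 -1.   0.6] w 1.0
[-0.0003 -0.0003  0.0412] twist 0.0
[-0.0003 -0.0073  0.0412] twist 0.0
[-0.0012 -0.0136  0.0422] twist 2.0
[-0.0024 -0.0166  0.0422] twist 5.0
[-0.0036 -0.0186  0.0422] twist 8.0
[-0.0046 -0.0207  0.0422] twist 11.0
[-0.0052 -0.0221  0.0422] twist 13.0
```

Request:
{"api": "play_rows", "payload": {
  "commands": [
    {"x": 0, "y": 0, "z": 0.02, "twist": 0},
    {"x": 0, "y": 0, "z": 0.036, "twist": 0},
    {"x": 0, "y": 0, "z": 0.0415, "twist": 0},
    {"x": 0, "y": -0.007, "z": 0.0415, "twist": 0},
    {"x": -0.0012, "y": -0.0136, "z": 0.0415, "twist": 2},
    {"x": -0.0024, "y": -0.0166, "z": 0.0415, "twist": 5},
    {"x": -0.0036, "y": -0.0186, "z": 0.0415, "twist": 8},
    {"x": -0.0046, "y": -0.0207, "z": 0.0415, "twist": 11}
  ]
}}

```text
time: 16.25
tool_pos: [518.4, 73.2, 95.0]
tcp_rot: [-3.141, -0.002, -0.359]
contact_force: [0.0, -0.2, -0.2]
grip_width: 0.3
finger_force: 0.1
```

```bash
python3 -c "
from h import *
for i in range(8):
    c=bot.capture('scene')
    if i in(0,3,7): blob(c['pixels'],c); print(np.round(bot.get_obs()['contact_force'],1),fin(c,c['pixels'],0))
rel([pose(PHI0-d,0,93) for d in(117,119,121)])"
```

```text
blob 178 theta far 126.4
[-0.3  1.2  0.1] 110.0
blob 187 theta far 131.9
[ 0.3  0.1 -0.1] 115.0
blob 190 theta far 131.8
[-0.1  0.8 -0. ] 115.0
t 16.65 tcp [517.6  72.7  93.8] yaw -20.4 F [-0.1  0.8 -0. ] w 0.6
[-0.0005 -0.0001  0.0008] twist -0.0
[-0.0014 -0.0014  0.0008] twist 2.0
[-0.0022 -0.0027  0.0008] twist 4.0
```

The fin is at about 116–117°. I creep towards 120° with force checks; a rise in force marks the start of the next click.

Request:
{"api": "play_rows", "payload": {
  "commands": [
    {"x": -0.0005, "y": -0.0007, "z": 0, "twist": 1},
    {"x": -0.0009, "y": -0.0013, "z": 0, "twist": 2},
    {"x": -0.0009, "y": -0.0013, "z": 0, "twist": 2},
    {"x": -0.0009, "y": -0.0013, "z": 0, "twist": 2},
    {"x": -0.0009, "y": -0.0013, "z": 0, "twist": 2},
    {"x": -0.0009, "y": -0.0013, "z": 0, "twist": 2},
    {"x": -0.0009, "y": -0.0013, "z": 0, "twist": 2},
    {"x": -0.0009, "y": -0.0013, "z": 0, "twist": 2}
  ]
}}

```text
time: 17.45
tool_pos: [517.1, 74.2, 93.5]
tcp_rot: [-3.142, 0.0, -0.392]
contact_force: [0.7, 0.6, -0.5]
grip_width: 0.6
finger_force: 0.0
```

```bash
python3 -c "
from h import *
F=[]
for i in range(6):
    c=bot.capture('scene'); o=bot.get_obs(); F.append(o['contact_force'])
    if i in(0,5): blob(c['pixels'],c); print(fin(c,c['pixels'],0))
print(np.mean(F,0),o['finger_force'])
rel([pose(PHI0-d,0,93) for d in(119,121)])"
```

```text
blob 186 theta far 132.0
115.0
blob 188 theta far 132.3
115.0
[-0.03856723 -0.29165852  0.02745718] 0.0
t 17.75 tcp [517.1  74.2  93.5] yaw -22.4 F [-0.3 -0.9  0.3] w 0.4
[-0.0004 -0.0002  0.0005] twist -0.0
[-0.0012 -0.0014  0.0005] twist 2.0
```

The fin didn't move and there is no force: it is already ahead of the finger, at rest. I retract and verify with a clear view.

Request:
{"api": "play_rows", "payload": {
  "commands": [
    {"x": 0, "y": 0.006, "z": 0, "twist": 0},
    {"x": 0, "y": 0.012, "z": 0, "twist": 0},
    {"x": 0, "y": 0.012, "z": -0.04, "twist": 0},
    {"x": 0, "y": 0.012, "z": -0.08, "twist": 0},
    {"x": 0.08, "y": 0.21, "z": -0.1, "twist": 0},
    {"x": 0.08, "y": 0.21, "z": -0.1, "twist": 0},
    {"x": 0.08, "y": 0.21, "z": -0.1, "twist": 0},
    {"x": 0.08, "y": 0.21, "z": -0.1, "twist": 0}
  ]
}}

```text
time: 18.55
tool_pos: [510.3, -138.2, 192.6]
tcp_rot: [-3.142, -0.0, -0.392]
contact_force: [1.6, -0.5, 0.8]
grip_width: 0.5
finger_force: 0.0
```

```bash
python3 -c "
from h import *
for k in range(4): s=bot.capture('scene')
t=snap('top','pics/top11.png');s=snap('scene','pics/scene11.png')
blob(t['pixels'],t);blob(s['pixels'],s)
g=t['pixels'].max(2).astype(float)
def edges(g,rows,lo=205,hi=228):
    L=[]
    for r in rows:
        w=g[r,lo:hi]; k=np.argmax(w<168); x=k-1+(w[k-1]-168)/(w[k-1]-w[k]); L.append((r,lo+x))
    return np.polyfit(*np.array(L).T,1)[0]
for f in('top9','top10','top11'):
    G=cv2.imread(f'pics/{f}.png').max(2).astype(float); sl=edges(G,range(192,200)); a=np.degrees(np.arctan(-sl)); print(f,'left edge deg',a,'theta',PHI0-(178.4-a)+360)
print(g[184:206,205:228].astype(int))
o=bot.get_obs();rel([([542.3,-57,150],-20),([542.3,-57,100],-20)])"
```

```text
blob 55 theta far 117.8
blob 180 theta far 130.9
top9 left edge deg 30.905850143107813 theta 129.1058501431078
top10 left edge deg 38.898836100832156 theta 137.09883610083213
top11 left edge deg 41.127034791643894 theta 139.32703479164388
[[255 255 255 255 255 254 255 255 255 255 255 255 246 218 211 236 255 255
  255 255 254 254 255]
 [255 255 255 255 255 255 255 255 255 255 255 232 161 116 112 140 177 203
  221 223 223 228 245]
 [255 255 255 255 255 255 255 255 255 255 251 174  95  81  81  85  96 135
  175 194 195 197 216]
 [255 255 255 255 255 255 255 255 255 255 242 143  83  85  85  84  88 115
  159 192 198 195 197]
 [255 255 255 255 255 255 255 255 255 255 248 150  85  85  86  85  86 104
  152 191 196 196 196]
 [255 255 255 255 255 255 255 255 255 255 254 160  86  87  88  84  83 102
  149 189 198 196 203]
 [255 255 255 255 255 255 255 255 255 255 251 154  84  86  86  84  92 123
  164 190 195 203 220]
 [255 255 255 255 255 255 255 255 255 255 229 126  83  84  84  95 126 160
  185 194 200 225 245]
 [255 255 255 255 255 255 255 255 255 255 178  97  83  85  92 125 165 188
  194 194 2
[... 717 characters left out ...]
235 137  82  82  82 102 150 189 199 198 203 231
  254 255 255 255 255]
 [183 185 157 171 222 236 212 136 108  99  92 122 170 196 199 196 212 245
  255 255 255 255 255]
 [169 156 146 146 160 191 195 170 175 158 128 159 201 211 212 212 220 248
  255 255 255 255 247]
 [187 161 147 146 144 154 161 178 207 196 184 216 238 241 241 240 238 246
  255 255 247 220 173]
 [206 189 168 154 144 145 150 169 185 181 196 230 243 246 247 246 239 229
  223 202 172 147 140]
 [218 210 198 174 158 150 159 193 210 176 160 171 183 185 188 186 190 186
  165 148 141 140 143]]
t 18.85 tcp [ 510.5 -135.3  191.9] yaw -22.4 F [-0.8  0.5 -0.2] w 0.3
[-0.0005 -0.0845  0.0419] twist -2.4
[-0.0004 -0.0845  0.0919] twist -2.4
```

Manual edge slope in the top picture gives about 121°, and the blob gives 118°. The fin rests on the fourth click, and the approaches left nothing else moved. Next is the plunger.

Request:
{"api": "play_rows", "payload": {
  "commands": [
    {"x": 0, "y": -0.04, "z": 0.02, "twist": 0},
    {"x": 0, "y": -0.07, "z": 0.04, "twist": 0},
    {"x": 0, "y": -0.0845, "z": 0.055, "twist": 0},
    {"x": 0, "y": -0.0845, "z": 0.075, "twist": 0},
    {"x": 0, "y": -0.0845, "z": 0.09, "twist": 0},
    {"x": 0, "y": -0.0845, "z": 0.095, "twist": 0},
    {"x": 0, "y": -0.0845, "z": 0.095, "twist": 0},
    {"x": 0, "y": -0.0845, "z": 0.095, "twist": 0}
  ]
}}

```text
time: 19.65
tool_pos: [543.6, -57.5, 97.9]
tcp_rot: [-3.141, -0.001, -0.391]
contact_force: [-0.4, 0.5, -0.3]
grip_width: 0.5
finger_force: 0.0
```

```bash
python3 -c "
from h import *
rel([([542.3,-57,z],-22.4) for z in(88,80)])"
```

```text
t 19.65 tcp [543.6 -57.5  97.9] yaw -22.4 F [-0.4  0.5 -0.3] w 0.5
[-0.0014  0.0001  0.0099] twist 0.0
[-0.0014  0.0001  0.0179] twist 0.0
```

Request:
{"api": "play_rows", "payload": {
  "commands": [
    {"x": -0.001, "y": 0, "z": 0.005, "twist": 0},
    {"x": -0.001, "y": 0, "z": 0.009, "twist": 0},
    {"x": -0.001, "y": 0, "z": 0.012, "twist": 0},
    {"x": -0.001, "y": 0, "z": 0.014, "twist": 0},
    {"x": -0.001, "y": 0, "z": 0.016, "twist": 0},
    {"x": -0.001, "y": 0, "z": 0.018, "twist": 0},
    {"x": -0.001, "y": 0, "z": 0.018, "twist": 0},
    {"x": -0.001, "y": 0, "z": 0.018, "twist": 0}
  ]
}}

```text
time: 20.45
tool_pos: [543.2, -57.6, 85.3]
tcp_rot: [-3.141, -0.005, -0.391]
contact_force: [-14.2, 4.5, 51.0]
grip_width: 0.7
finger_force: 25.5
```

51 N is well above the 5 N spring, so the plunger has bottomed out. I ease off while watching the spring travel.

Request:
{"api": "play_rows", "payload": {
  "commands": [
    {"x": 0, "y": 0, "z": -0.002, "twist": 0},
    {"x": 0, "y": 0, "z": -0.004, "twist": 0},
    {"x": 0, "y": 0, "z": -0.005, "twist": 0},
    {"x": 0, "y": 0, "z": -0.006, "twist": 0},
    {"x": 0, "y": 0, "z": -0.006, "twist": 0},
    {"x": 0, "y": 0, "z": -0.006, "twist": 0},
    {"x": 0, "y": 0, "z": -0.006, "twist": 0},
    {"x": 0, "y": 0, "z": -0.006, "twist": 0}
  ]
}}

```text
time: 21.25
tool_pos: [542.9, -57.6, 86.2]
tcp_rot: [-3.141, -0.002, -0.392]
contact_force: [-0.8, 1.3, 8.6]
grip_width: -0.2
finger_force: 4.3
```

Request:
{"api": "play_rows", "payload": {
  "commands": [
    {"x": 0, "y": 0, "z": -0.002, "twist": 0},
    {"x": 0, "y": 0, "z": -0.003, "twist": 0},
    {"x": 0, "y": 0, "z": -0.003, "twist": 0},
    {"x": 0, "y": 0, "z": -0.003, "twist": 0},
    {"x": 0, "y": 0, "z": -0.003, "twist": 0},
    {"x": 0, "y": 0, "z": -0.003, "twist": 0},
    {"x": 0, "y": 0, "z": -0.003, "twist": 0},
    {"x": 0, "y": 0, "z": -0.003, "twist": 0}
  ]
}}

```text
time: 22.05
tool_pos: [542.5, -57.7, 88.2]
tcp_rot: [-3.142, -0.0, -0.392]
contact_force: [3.2, -0.4, 3.5]
grip_width: 0.7
finger_force: 1.8
```

At z 88.2 the spring force is 3.5 N, matching the plunger's spring partway up, so it was fully down. I lift clear.

Request:
{"api": "play_rows", "payload": {
  "commands": [
    {"x": 0, "y": 0, "z": -0.005, "twist": 0},
    {"x": 0, "y": 0, "z": -0.015, "twist": 0},
    {"x": 0, "y": 0, "z": -0.04, "twist": 0},
    {"x": 0, "y": 0, "z": -0.08, "twist": 0},
    {"x": 0.05, "y": 0.14, "z": -0.12, "twist": 0},
    {"x": 0.05, "y": 0.14, "z": -0.12, "twist": 0},
    {"x": 0.05, "y": 0.14, "z": -0.12, "twist": 0},
    {"x": 0.05, "y": 0.14, "z": -0.12, "twist": 0}
  ]
}}

```text
time: 22.85
tool_pos: [534.5, -211.2, 210.0]
tcp_rot: [3.14, -0.003, -0.397]
contact_force: [0.3, 0.8, 0.3]
grip_width: 0.3
finger_force: 0.0
```

```bash
python3 -c "
from h import *
for k in range(5): bot.capture('scene')
t=snap('top','pics/top12.png');s=snap('scene','pics/scene12.png');blob(t['pixels'],t);blob(s['pixels'],s)
d=lambda a,b,r:np.abs(cv2.imread(a).astype(int)-cv2.imread(b))[r].max(2)
x=d('pics/top11.png','pics/top12.png',np.s_[184:206,205:228]);print('dial change',x.max(),x.mean())
# loose objects vs start (scene): plug, pot, tin, gauge, mister, chaveta
for n,r in dict(plug=np.s_[190:210,240:255],pot=np.s_[203:240,322:355],tin=np.s_[232:262,308:334],gauge=np.s_[215:265,405:435],mister=np.s_[238:298,388:422],chav=np.s_[172:210,188:238]).items():
    x=d('pics/scene0.png','pics/scene12.png',r);print(n,x.mean().round(1),(x>60).sum())
rel([])"
```

```text
blob 60 theta far 118.2
blob 178 theta far 130.9
dial change 8 2.0968379446640317
plug 3.2 0
pot 3.0 0
tin 2.7 0
gauge 3.4 0
mister 3.9 0
chav 2.7 0
t 23.2 tcp [ 534.9 -204.4  207.7] yaw -22.3 F [ 0.4 -0.6 -0.6] w 0.5
```

The dial is steady on the fourth click, the other objects haven't moved, and the arm is clear. I hand it in.

```bash
python3 -c "
from plant import bot
print(bot.close_job())"
```

```text
the job is handed in; nothing more can be done
None
```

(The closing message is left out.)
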